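Eject a jammed handle blank from its mould tube

ROBOT

A 6-joint arm with a two-finger parallel gripper is mounted at the origin on the work surface. World frame = base frame: x ahead of the robot, y to its left, z up, the work surface at z = 0. Lengths are in m, angles in rad, forces in N, time in s.
With the tool pointing down it reaches from about 0.375 to 0.975 m from the base axis. Payload 3.8 kg.
Tool frame: the origin (TCP) lies midway between the tips of the shut fingers; the grasp point (between the pads) lies 19 mm behind it (bot.grip_point_offset is the z of the grasp point in the tool frame, in m); z points along the fingers, y is the line along which they close (so a half turn about z gives the same grasp; the last joint's range is limited). The gripper opens to 85 mm and grips with 20 to 120 N. Pads are 22 mm wide; open, the fingers measure 114 mm over their backs; the gripper's body (76 mm by 85 mm) begins 54 mm behind the grasp point. The pads swing forward as they close: fully open they stand 13 mm farther back than shut.
Start: joints at [-0.037, 0.264, 1.604, -0, 1.274, -0.037], TCP at [0.675, -0, 0.231] pointing down, gripper open.
Joint ranges: [-2.63, 2.63], [-0.94, 2.18], [0.31, 2.57], [-1.31, 4.45], [0, 2.66], [-2.55, 2.55]. Speed limits (rad/s): [2.57, 2.57, 3.14, 3.14, 3.14, 3.14].

INTERFACE

Orientations are given as a rotation vector (axis times angle).
In Python, from workcell import sensors, optics, order, bot gives the robot as it stands.
- The arm moves only by the tool play_rows, never from a script. Its argument "commands" is a list of rows, each a list of 6 numbers: the shift along the tool's x, y, z in cm, then the turn, a rotation vector about the tool's x, y, z in rad. In form: [[dx, dy, dz, wx, wy, wz], ...]. A call has 1 to 5 rows; each row shifts and turns the commanded pose from where the row before left it, along the tool's axes as they then stand; what a row does not reach is not made up. A row lasts 1/12 s, in which the tool goes at most 41.7 mm and 7.16 degrees, less where a joint would pass 70% of its speed; a pose out of reach is approached as far as the arm can. A call with a gripper value outside its range is refused whole. "grip" is the closure, from 0 (fully open) to 1 (shut), set as the call begins (left out, the last holds). The fingers move at their own pace and stop on an object; "force" is the grip in N (left out, the last holds). Time passes only in rows, so rows that do not move let the fingers close. It gives the time, the measured TCP pose, the force, the opening and the grip force at its end, in the units of the state.
- sensors.read_state(): the state, without advancing time (a new reading comes with each control period).
- optics.read_camera(name): name is "scene" or "side" or "wrist"; returns the picture (480x640x3 uint8, red, green, blue); there is no depth.
- optics.camera_info(name): a dict with "mtx" (3x3 intrinsics, pixels), "k1" (the pictures are not rectified: a ray, as slopes to the right and down, at radius r is drawn at 1 + k1 r^2 times it, then the intrinsics apply), "R" (3x3) and "t" (3): a world point X has camera coordinates R X + t. Camera axes: x right, y down, z forward; pixel columns grow to the right and rows downward; lengths in m; the calibration is good to about 2 mm. A picture is of the moment at which its call begins: read the wrist's pose just before it. camera_info takes no time and is no camera call; for the wrist camera it gives the pose at the moment of the call.
- order.finish_job(): hands the job in; it is judged then, once.
The state is a dict: "time": time; "q": joint angles; "joint_vel": joint speeds; "joint_torque": joint torques, N m; "tool_pos": TCP position; "tcp_rot": TCP orientation; "wrist_force": force on the tool from outside, world axes, zero at the start; "torque": the same for the moment, N m; "width": opening from 0.0 (shut) to 1.0 (fully open); "grip_force": force on a finger pad.
Only numpy, scipy, OpenCV 4.12 (cv2) and the standard library are available. Lean on these libraries where they do the work, as an engineer would, in place of code of your own. Each camera call takes 0.05 s, during which the arm holds its last target. There are 200 camera calls.

TASK

A knife-handle blank is jammed at the lower end of the clear mould tube that leans in the small stand. Tip the tube upright to its stop, then take the long slim rod (not the short one or the fat one) and push it down inside the tube, fully home until its collar sits on the tube's mouth, so that the blank drops into the tray below. Lower and push the rod steadily, do not drop it, and leave it standing in the tube.

Things in the scene. Friction and masses are not known exactly. Their poses are not given: they have to be found in the camera images.
- stand: Grey tray 130 x 116 mm, 30 mm rim, floor 5 mm up; origin under its centre, x the way the tube leans, z up. Two metal cheeks inside it, centred 46 mm either side (along y), 30 mm wide in x, tops 112 mm above the bench, carry the tube on a level pivot 100 mm above the origin. Stiff pivot, 0.15 Nm (3 to 6 N sideways near the mouth); the tube stays where left.
- tube_mouth (a point): Centre of the upper mouth of a clear tube, 44 mm outside, 36 mm bore, 100 mm long, open at both ends; z points out along the tube. The pivot is 65 mm below this point on the axis. At first it leans 34 degrees from upright, roughly away from the robot (as far as it goes that way). A stop halts it upright: mouth then 165 mm above the bench.
- rod_knob (a point): Centre of the long slim rod's wooden knob, 24 mm across, 50 mm tall; z up. Below it an aluminium collar 60 mm across (25 to 33 mm below this point), then a shaft 16 mm across, ending 138 mm below. It stands loose 22 mm deep in a wooden block; 0.14 kg. Nearby in like blocks: one with a short shaft (knob lower), one with a 42 mm thick shaft. Collar on mouth: this point is 33 mm above the mouth.
- blank_mid (a point): Centre of the jammed blank, a purple resin cylinder 31 mm across and 32 mm long, z along it, held by three small spring clamps inside the tube's lower end, its lower face 2 mm inside. It takes some 8 to 20 N along the tube to move it, for about 30 mm; then it falls into the tray.

How it is judged:
By the outcome, as a careful person would: the job done as asked, in the order asked, and still so for the second after the job is handed in, with the robot touching nothing.
It also fails if it takes over 58 s, if anything falls off the work surface, if the arm or the gripper's body presses on something with over 40 N, if the wrist force passes 120 N, or if a joint passes its speed limit or range.

## Working session

There is one attempt and no reset: what is moved stays moved. The work goes in short steps, Python scripts to look and compute and a tool call to move; the robot and the scene stay as the last step left them, time stands still between calls to the robot, and variables do not carry over. Pictures are saved under pics/ and viewed, at most 10 in all, crops included, and the job is handed in when it is done.

Besides the shell and the picture viewer there is one more tool, called after "Emit:" as name([rows], argument=value, ...), one row to a line, values as JSON. play_rows: Moves the arm, as the interface text tells. Its arguments: {"type":"object","properties":{"commands":{"type":"array","items":{"type":"array","items":{"type":"number"}}},"grip":{"type":"number"},"force":{"type":"number"}},"required":["commands"]}

```bash
mkdir -p pics
cat > h.py <<'E'
import numpy as np, cv2
from workcell import sensors, optics, order, bot
def snap(n,f,crop=None,s=1):
    im=optics.read_camera(n)[:,:,::-1]
    if crop: x0,y0,x1,y1=crop; im=im[y0:y1,x0:x1]
    im=cv2.resize(im,None,fx=s,fy=s,interpolation=cv2.INTER_CUBIC) if s!=1 else im
    cv2.imwrite('pics/'+f,im)
def ray(n,uv,ci=None):
    c=ci or optics.camera_info(n);K=np.array(c['mtx']);R=np.array(c['R']);t=np.array(c['t'])
    p=cv2.undistortPoints(np.array([[uv]],float),K,np.array([c['k1'],0,0,0.]))
    # exact enough: drawn = r(1+k1 r^2)
    d=R.T@np.array([*p[0,0],1]);return -R.T@t,d/np.linalg.norm(d)
def atz(n,uv,z):
    o,d=ray(n,uv);return o+d*(z-o[2])/d[2]
def tri(obs):
    A=np.zeros((3,3));b=np.zeros(3)
    for n,uv in obs:
        o,d=ray(n,uv);P=np.eye(3)-np.outer(d,d);A+=P;b+=P@o
    X=np.linalg.solve(A,b)
    return X,[round(1000*np.linalg.norm(np.cross(X-ray(n,uv)[0],ray(n,uv)[1])),1) for n,uv in obs]
def proj(n,X):
    c=optics.camera_info(n);R=np.array(c['R'])
    return cv2.projectPoints(np.array([X],float),cv2.Rodrigues(R)[0],np.array(c['t']),np.array(c['mtx']),np.array([c['k1'],0,0,0.]))[0][0,0].round(1)
E
python3 - <<'E'
from h import *
import numpy as np
a=optics.read_camera('scene');b=optics.read_camera('side')
cv2.imwrite('pics/a.png',a[:,:,::-1]);cv2.imwrite('pics/b.png',b[:,:,::-1])
for n in('scene','side'): print(n,ray(n,(320,240)))
print(sensors.read_state())
E
```

```text
scene (array([ 0.966142  , -0.03507129,  0.69540898]), array([-0.5893187 ,  0.0898061 , -0.80289373]))
side (array([ 0.07547106, -0.46481833,  0.62164961]), array([ 0.54205014,  0.58003578, -0.60806261]))
{'time': 0.1, 'q': array([-3.69017903e-02,  2.64695970e-01,  1.60523962e+00,  2.62004088e-05,
        1.27372463e+00, -3.68746188e-02]), 'joint_vel': array([ 2.51765080e-04, -1.58805956e-03, -4.46901143e-03,  9.47715604e-05,
       -1.00386855e-03,  2.97089091e-03]), 'joint_torque': array([ 2.96398039e-04, -5.16707003e+01, -3.68589377e+01,  1.30520286e-05,
        6.22219843e-03,  5.24967299e-05]), 'tool_pos': array([6.74331381e-01, 3.03434951e-05, 2.30073126e-01]), 'tcp_rot': array([-2.22039638e+00, -2.22031897e+00,  2.18034627e-03]), 'wrist_force': array([ 0.55269611, -1.27049799,  0.36646363]), 'torque': array([-0.01354515, -0.02579954, -0.0358309 ]), 'grip_force': 0.0, 'width': 0.9965001588565877}
```

View pics/a.png

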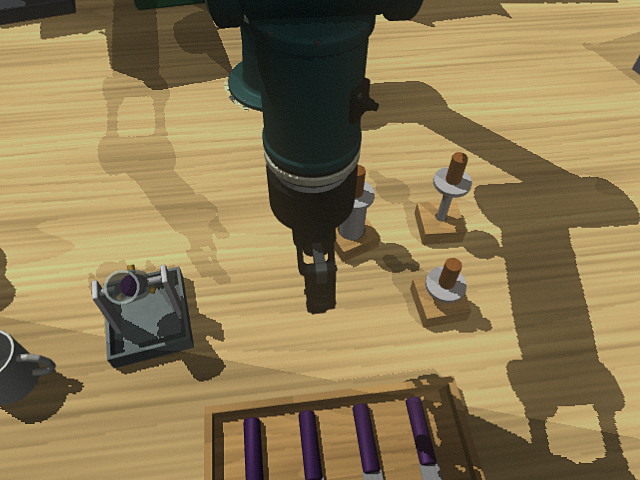

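View pics/b.png

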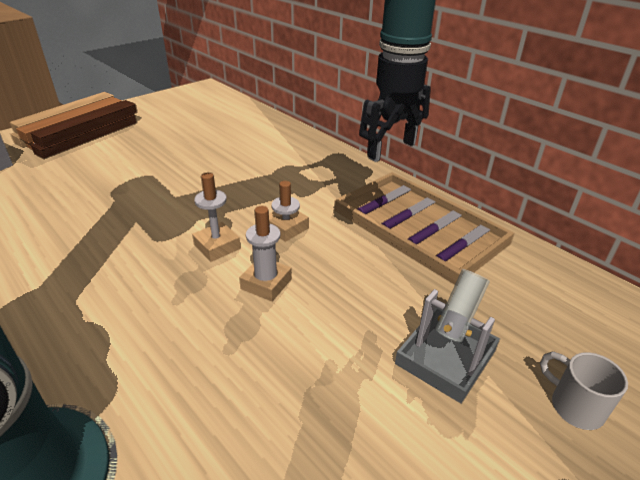

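The scene camera looks back at the robot. The long slim rod's knob is near scene (457,168) and side (209,187). The tube is near scene (125,287) and side (465,300). I'll enlarge these for exact pixels.

Run:
```python
import cv2,numpy as np
a=cv2.imread('pics/a.png');b=cv2.imread('pics/b.png')
f=lambda i,x,y,w,h,s:cv2.resize(i[y:y+h,x:x+w],None,fx=s,fy=s,interpolation=cv2.INTER_CUBIC)
cv2.imwrite('pics/c.png',np.vstack([np.hstack([f(a,70,250,133,100,3),f(a,400,145,133,100,3)]),np.hstack([f(b,385,260,133,140,3)[:,:],f(b,165,160,133,140,3)])])[:600])
cv2.imwrite('pics/c.png',np.vstack([np.hstack([f(a,80,252,130,115,3),f(a,405,145,130,115,3)]),np.hstack([f(b,390,265,130,85,3),f(b,165,165,130,85,3)])]))
```

```text
(no output)
```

View pics/c.png

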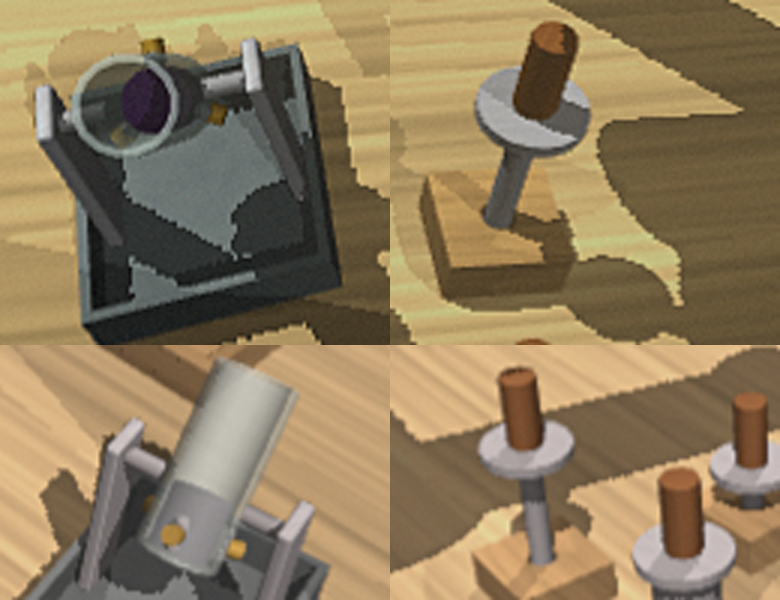

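Run:
```python
from h import *
np.set_printoptions(precision=4,suppress=True)
for k,o in dict(mouth=[('scene',(122,287)),('side',(475.7,275.3))],ktop=[('scene',(460,157.3)),('side',(207.7,174.7))],kmid=[('scene',(456.7,169)),('side',(209,186.3))]).items(): print(k,*tri(o))
print('mouth z.154',atz('scene',(122,287),.154),atz('side',(475.7,275.3),.154))
L=atz('scene',(95,284.7),.112);R=atz('scene',(164.3,272),.112);print('cheeks',L,R,np.linalg.norm(L-R),(L+R)/2)
L=atz('side',(390+130/3,265+80/3),.112);R=atz('side',(390+302/3,265+162/3),.112);print('cheeks side',L,R,np.linalg.norm(L-R),(L+R)/2)
# tray rim corners scene
P=[atz('scene',(80+u/3,252+v/3),.03) for u,v in[(84,325),(340,285),(300,45)]];print(P)
```

```text
mouth [ 0.6107 -0.2314  0.1523] [np.float64(1.1), np.float64(1.1)]
ktop [0.4537 0.2514 0.1704] [np.float64(0.2), np.float64(0.2)]
kmid [0.4534 0.2523 0.1451] [np.float64(0.4), np.float64(0.4)]
mouth z.154 [ 0.6114 -0.2298  0.154 ] [ 0.6092 -0.2332  0.154 ]
cheeks [ 0.5758 -0.2815  0.112 ] [ 0.5664 -0.1898  0.112 ] 0.09211477443546413 [ 0.5711 -0.2356  0.112 ]
cheeks side [ 0.5741 -0.1904  0.112 ] [ 0.5908 -0.2813  0.112 ] 0.09242898413407644 [ 0.5825 -0.2358  0.112 ]
[array([ 0.6491, -0.2814,  0.03  ]), array([ 0.6434, -0.1639,  0.03  ]), array([ 0.5037, -0.1875,  0.03  ])]
```

Checks: the cheeks come out 92 mm apart, the mouth at z 0.152 (0.154 expected) and the knob at z 0.145, which all fit. The upright axis is at about (0.575, -0.236) with the stand yawed about 0.14. The tube goes first, pushed with shut fingers from its far side.

Emit:
play_rows([
  [-4, 0, 0, 0, 0, 0],
  [-4, 0, 0, 0, 0, 0],
  [-4, 0, 0, 0, 0, 0],
  [-4, 0, 0, 0, 0, 0],
  [-4, 0, 0, 0, 0, 0],
], grip=1, force=80)

```text
time: 0.52
tool_pos: [0.6744, -0.2014, 0.2306]
tcp_rot: [-2.22, -2.221, 0.001]
wrist_force: [1.1, -0.2, -0.7]
width: 0.298
grip_force: 0.0
```

Emit:
play_rows([
  [-2.3, 0, 0, 0, 0, 0],
  [0, 0, 0, 0, 0, -0.07],
  [0, 0, 0, 0, 0, -0.07],
  [0, 0, 0, 0, 0, 0],
])

```text
time: 0.85
tool_pos: [0.6744, -0.2239, 0.2303]
tcp_rot: [-2.059, -2.37, 0.001]
wrist_force: [0.1, 0.2, 1.1]
width: 0.002
grip_force: 0.0
```

Emit:
play_rows([
  [0, 0, 3.3, 0, 0, 0],
  [0, 0, 3.2, 0, 0, 0],
  [0, 0, 3.2, 0, 0, 0],
  [0, -1.2, 0, 0, 0, 0],
  [0, -0.8, 0, 0, 0, 0],
])

```text
time: 1.27
tool_pos: [0.6521, -0.2242, 0.1297]
tcp_rot: [-2.057, -2.365, 0.005]
wrist_force: [0.3, -0.6, -0.0]
width: 0.002
grip_force: 0.0
```

Emit:
play_rows([
  [0, -0.8, 0, 0, 0, 0],
  [0, -0.8, 0, 0, 0, 0],
  [0, -0.6, 0, 0, 0, 0],
  [0, -0.6, 0, 0, 0, 0],
])

```text
time: 1.6
tool_pos: [0.6336, -0.2298, 0.1398]
tcp_rot: [2.054, 2.36, 0.015]
wrist_force: [14.2, 5.8, 9.7]
width: 0.0
grip_force: 8.3
```

Run:
```python
from h import *
print(sensors.read_state()['wrist_force'],sensors.read_state()['tool_pos'])
a=optics.read_camera('scene')[200:380,40:260,::-1];b=optics.read_camera('side')[190:370,360:580,::-1]
cv2.imwrite('pics/d.png',cv2.resize(np.hstack([a,b]),None,fx=1.8,fy=1.8,interpolation=cv2.INTER_CUBIC))
s=sensors.read_state();print(s['wrist_force'],s['tool_pos'])
```

```text
[14.21049902  5.84402789  9.71915219] [ 0.63356376 -0.22979207  0.13978134]
[7.19045735 3.41681175 6.08095656] [ 0.63316807 -0.23002627  0.14059387]
```

View pics/d.png

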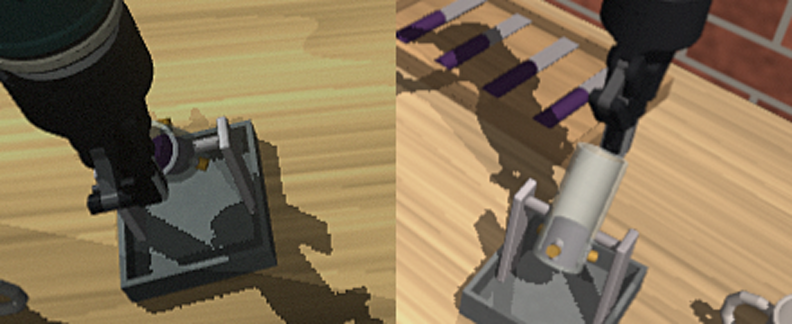

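The shut fingers bear on the tube's far side just below the mouth, at about (150,180) in the left crop. The tube has begun to tip, so I push on gently.

Emit:
play_rows([
  [0, -0.4, 0, 0, 0, 0],
  [0, -0.4, 0, 0, 0, 0],
  [0, -0.4, 0, 0, 0, 0],
  [0, -0.4, 0, 0, 0, 0],
])

```text
time: 2.03
tool_pos: [0.6247, -0.2319, 0.1459]
tcp_rot: [2.046, 2.35, 0.028]
wrist_force: [19.7, 10.6, 21.2]
width: -0.002
grip_force: 13.4
```

Emit:
play_rows([
  [0, -0.2, 0, 0, 0, 0],
  [0, -0.2, 0, 0, 0, 0],
  [0, 0, 0, 0, 0, 0],
])

```text
time: 2.28
tool_pos: [0.622, -0.2324, 0.1481]
tcp_rot: [2.043, 2.348, 0.03]
wrist_force: [17.2, 10.3, 22.0]
width: 0.001
grip_force: 13.5
```

Emit:
play_rows([
  [0, 0, -0.8, 0, 0, 0],
  [0, 0, -0.7, 0, 0, 0],
  [0, 0, -0.2, 0, 0, 0],
  [0, 0, 0, 0, 0, 0],
])

```text
time: 2.62
tool_pos: [0.6104, -0.2333, 0.1551]
tcp_rot: [2.056, 2.365, 0.005]
wrist_force: [4.2, 2.3, 14.6]
width: -0.004
grip_force: 7.9
```

Emit:
play_rows([
  [0, -0.1, -0.3, 0, 0, 0],
  [0, -0.1, -0.2, 0, 0, 0],
  [0, -0.2, 0, 0, 0, 0],
  [0, 0, 0, 0, 0, 0],
])

```text
time: 2.95
tool_pos: [0.6046, -0.234, 0.1576]
tcp_rot: [2.059, 2.368, 0.002]
wrist_force: [3.8, -1.8, 7.5]
width: 0.001
grip_force: 4.3
```

Run:
```python
from h import *
a=optics.read_camera('scene')[200:380,40:260,::-1];b=optics.read_camera('side')[190:370,360:580,::-1]
cv2.imwrite('pics/e.png',cv2.resize(np.hstack([a,b]),None,fx=1.8,fy=1.8,interpolation=cv2.INTER_CUBIC))
```

```text
(no output)
```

View pics/e.png

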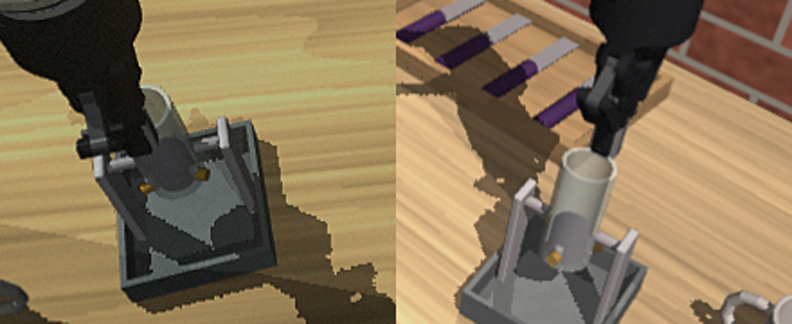

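The tube is almost upright. Its mouth is near (588,165) in the side crop and the fingertip is at its far edge. I keep pushing until the stop is felt.

Emit:
play_rows([
  [0, -0.2, 0, 0, 0, 0],
  [0, -0.2, 0, 0, 0, 0],
  [0, 0, 0, 0, 0, 0],
])

```text
time: 3.3
tool_pos: [0.6019, -0.2345, 0.1585]
tcp_rot: [2.058, 2.366, 0.004]
wrist_force: [6.4, -0.7, 7.4]
width: -0.003
grip_force: 6.2
```

Emit:
play_rows([
  [0, -0.2, 0, 0, 0, 0],
  [0, -0.2, 0, 0, 0, 0],
  [0, 0, 0, 0, 0, 0],
])

```text
time: 3.55
tool_pos: [0.6015, -0.2345, 0.1587]
tcp_rot: [2.054, 2.362, 0.012]
wrist_force: [17.2, 1.3, 2.5]
width: 0.002
grip_force: 9.2
```

The arm has stopped against about 17 N, so the tube is at its stop. I back off, rise and verify.

Emit:
play_rows([
  [0, 1.5, 0, 0, 0, 0],
  [0, 2.5, 0, 0, 0, 0],
  [0, 0, -4, 0, 0, 0],
  [0, 0, -4, 0, 0, 0],
  [0, 0, 0, 0, 0, 0.1],
], grip=0)

```text
time: 3.97
tool_pos: [0.6376, -0.2297, 0.2427]
tcp_rot: [2.173, 2.26, 0.003]
wrist_force: [1.3, -0.3, 2.7]
width: 0.711
grip_force: 0.0
```

Emit:
play_rows([
  [3, 0, 0, 0, 0, 0.04],
  [4, 0, 0, 0, 0, 0],
  [4, 0, 0, 0, 0, 0],
  [4, 0, 0, 0, 0, 0],
  [0, 0, 0, 0, 0, 0],
])

```text
time: 4.38
tool_pos: [0.6314, -0.0719, 0.2338]
tcp_rot: [-2.211, -2.22, 0.002]
wrist_force: [0.2, -0.5, -0.8]
width: 0.997
grip_force: 0.0
```

Run:
```python
from h import *
a=optics.read_camera('scene')[225:375,60:210,::-1];b=optics.read_camera('side')[240:390,380:530,::-1]
cv2.imwrite('pics/f.png',cv2.resize(np.hstack([a,b]),None,fx=2.6,fy=2.6,interpolation=cv2.INTER_CUBIC))
for n in('scene','side'): print(proj(n,(.575,-.236,.165)),proj(n,(.575,-.236,.065)))
```

```text
[117.5 258.6] [138.8 298.2]
[465.6 281. ] [452.5 328.8]
```

View pics/f.png

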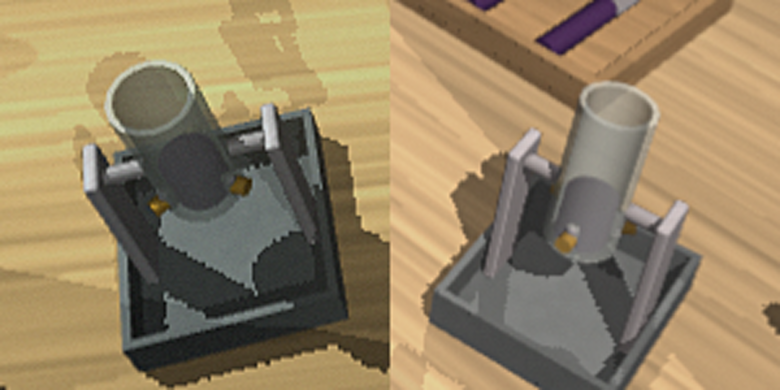

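Run:
```python
from h import *
print(tri([('scene',(117.7,262.7)),('side',(467.7,281.2))]),atz('scene',(117.7,262.7),.165),atz('side',(467.7,281.2),.165))
print(sensors.read_state()['tool_pos'],bot.grip_point_offset)
```

```text
(array([ 0.57966422, -0.236495  ,  0.16233751]), [np.float64(0.5), np.float64(0.5)]) [ 0.58138819 -0.23503266  0.165     ] [ 0.57697215 -0.23826278  0.165     ]
[ 0.63202102 -0.07694908  0.23413545] -0.0187
```

Emit:
play_rows([
  [4, -2, 0, 0, 0, 0],
  [3.5, -2.2, 0, 0, 0, 0],
  [3.5, -2.2, 0, 0, 0, 0],
  [3.5, -2.2, 0, 0, 0, 0],
  [3.5, -2.2, 0, 0, 0, 0],
])

```text
time: 4.9
tool_pos: [0.5255, 0.098, 0.2349]
tcp_rot: [-2.223, -2.217, 0.005]
wrist_force: [0.4, 1.3, 0.0]
width: 1.003
grip_force: 0.0
```

Emit:
play_rows([
  [3.6, -1.8, 0, 0, 0, 0],
  [3.6, -1.8, 0, 0, 0, 0],
  [3.6, -1.8, 0, 0, 0, 0],
  [3.6, -1.6, 0, 0, 0, 0],
  [0, 0, 0, 0, 0, 0],
])

```text
time: 5.32
tool_pos: [0.4543, 0.2462, 0.2352]
tcp_rot: [-2.215, -2.223, 0.003]
wrist_force: [-0.3, 0.1, 0.0]
width: 1.002
grip_force: 0.0
```

The tube stands upright with its mouth at about (0.579, -0.2365, 0.163). Next I lower onto the knob.

Emit:
play_rows([
  [0.6, -0.1, 0, 0, 0, 0],
  [0, 0, 3, 0, 0, 0],
  [0, 0, 3, 0, 0, 0],
  [0, 0, 3, 0, 0, 0],
  [0, 0, 1.5, 0, 0, 0],
])

```text
time: 5.73
tool_pos: [0.4548, 0.2454, 0.1268]
tcp_rot: [-2.223, -2.217, 0.011]
wrist_force: [-0.3, -0.6, -0.9]
width: 0.999
grip_force: 0.0
```

Emit:
play_rows([
  [0, 0, 0, 0, 0, 0],
  [0, 0, 0, 0, 0, 0],
  [0, 0, 0, 0, 0, 0],
  [0, 0, 0, 0, 0, 0],
  [0, 0, 0, 0, 0, 0],
], grip=1, force=90)

```text
time: 6.15
tool_pos: [0.4581, 0.2489, 0.1332]
tcp_rot: [2.221, 2.22, 0.005]
wrist_force: [0.4, -0.3, 0.8]
width: 0.299
grip_force: 1.7
```

Emit:
play_rows([
  [0, 0, 0, 0, 0, 0],
  [0, 0, 0, 0, 0, 0],
  [0, 0, -0.5, 0, 0, 0],
  [0, 0, -0.5, 0, 0, 0],
  [0, 0, 0, 0, 0, 0],
])

```text
time: 6.57
tool_pos: [0.4568, 0.249, 0.1428]
tcp_rot: [2.221, 2.221, 0.002]
wrist_force: [-0.8, -0.5, -0.2]
width: 0.26
grip_force: 87.6
```

The grip is 88 N at 22 mm, which is right for the knob. Now I lift.

Emit:
play_rows([
  [0, 0, -2, 0, 0, 0],
  [0, 0, -3, 0, 0, 0],
  [0, 0, -4, 0, 0, 0],
  [0, 0, -4, 0, 0, 0],
  [0, 0, -4, 0, 0, 0],
])

```text
time: 6.98
tool_pos: [0.4562, 0.2485, 0.3129]
tcp_rot: [2.221, 2.221, -0.0]
wrist_force: [1.1, 0.3, -1.6]
width: 0.264
grip_force: 88.1
```

Emit:
play_rows([
  [0, 0, -1.5, 0, 0, 0],
  [-1.5, 0.3, 0, 0, 0, 0],
  [-3, 0.7, 0, 0, 0, 0],
  [-3.5, 1, 0, 0, 0, 0],
  [-3.5, 1, 0, 0, 0, 0],
])

```text
time: 7.4
tool_pos: [0.4867, 0.1329, 0.3268]
tcp_rot: [2.218, 2.223, 0.002]
wrist_force: [0.4, -0.9, -1.5]
width: 0.258
grip_force: 88.2
```

Emit:
play_rows([
  [-3.5, 1, 0, 0, 0, 0],
  [-3.5, 1, 0, 0, 0, 0],
  [-3.5, 1, 0, 0, 0, 0],
  [-3.5, 1, 0, 0, 0, 0],
  [-3.5, 1, 0, 0, 0, 0],
])

```text
time: 7.82
tool_pos: [0.5368, -0.0432, 0.3265]
tcp_rot: [2.221, 2.221, 0.001]
wrist_force: [1.2, 0.5, -1.1]
width: 0.261
grip_force: 88.2
```

Emit:
play_rows([
  [-3.5, 1, 0, 0, 0, 0],
  [-3.5, 1, 0, 0, 0, 0],
  [-3.5, 1, 0, 0, 0, 0],
  [-3.5, 1, 0, 0, 0, 0],
  [-2, 0, 0, 0, 0, 0],
])

```text
time: 8.23
tool_pos: [0.5776, -0.2052, 0.3258]
tcp_rot: [2.222, 2.218, -0.001]
wrist_force: [0.6, -1.6, -1.7]
width: 0.261
grip_force: 88.2
```

Emit:
play_rows([
  [-1, 0, 0, 0, 0, 0],
  [0, 0, 0, 0, 0, 0],
  [0, 0, 0, 0, 0, 0],
])

```text
time: 8.48
tool_pos: [0.5763, -0.2109, 0.3261]
tcp_rot: [-2.222, -2.22, -0.001]
wrist_force: [-0.8, -0.1, -2.2]
width: 0.261
grip_force: 88.2
```

Run:
```python
from h import *
a=optics.read_camera('scene')[150:350,50:250,::-1];b=optics.read_camera('side')[160:360,370:570,::-1]
cv2.imwrite('pics/g.png',cv2.resize(np.hstack([a,b]),None,fx=2,fy=2,interpolation=cv2.INTER_CUBIC))
```

```text
(no output)
```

View pics/g.png

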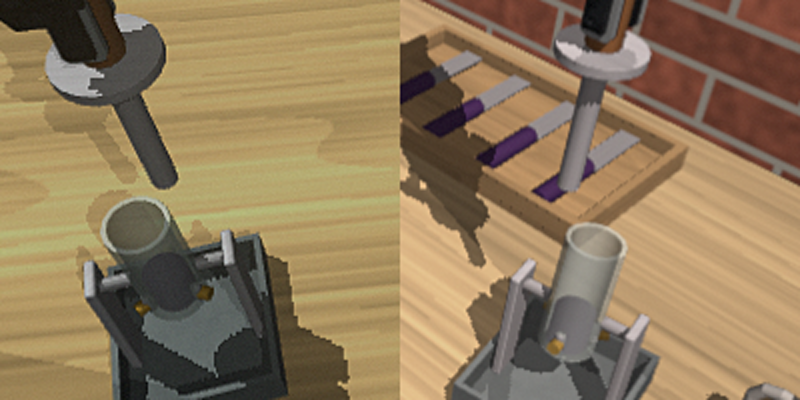

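The rod hangs straight. Its tip is at scene (132.5,240.5) and side (454.5,253.5), with the tube mouth at scene (118,263) and side (468,281.5).

Run:
```python
from h import *
print(tri([('scene',(132.5,240.5)),('side',(454.5,253.5))]),tri([('scene',(118,263)),('side',(468,281.5))]))
# collar bottom-ish ellipse centre
print(tri([('scene',(50+106/2,150+72/2)),('side',(370+202/2,160+50/2))]))
print(sensors.read_state()['tool_pos'])
```

```text
(array([ 0.57500174, -0.20853226,  0.19886283]), [np.float64(0.7), np.float64(0.7)]) (array([ 0.57990957, -0.23657783,  0.16177748]), [np.float64(0.8), np.float64(0.8)])
(array([ 0.58308192, -0.20646284,  0.30655636]), [np.float64(1.2), np.float64(1.2)])
[ 0.57648276 -0.2098101   0.32644019]
```

Emit:
play_rows([
  [-1.4, 0.2, 0, 0, 0, 0],
  [-1.4, 0.1, 0, 0, 0, 0],
  [0, 0, 1, 0, 0, 0],
  [0, 0, 1, 0, 0, 0],
  [0, 0, 1, 0, 0, 0],
])

```text
time: 9.0
tool_pos: [0.5793, -0.2392, 0.2949]
tcp_rot: [-2.221, -2.22, -0.0]
wrist_force: [0.4, -0.2, -2.1]
width: 0.259
grip_force: 88.2
```

Emit:
play_rows([
  [0, 0, 1, 0, 0, 0],
  [0, 0, 1, 0, 0, 0],
  [0, 0, 1, 0, 0, 0],
  [0, 0, 1, 0, 0, 0],
  [0, 0, 1, 0, 0, 0],
])

```text
time: 9.42
tool_pos: [0.5794, -0.2392, 0.245]
tcp_rot: [-2.221, -2.221, 0.0]
wrist_force: [-0.8, 0.6, -1.2]
width: 0.259
grip_force: 88.2
```

No side force, and the tip is inside the tube. I push on slowly.

Emit:
play_rows([
  [0, 0, 0.6, 0, 0, 0],
  [0, 0, 0.6, 0, 0, 0],
  [0, 0, 0.4, 0, 0, 0],
  [0, 0, 0.4, 0, 0, 0],
  [0, 0, 0.4, 0, 0, 0],
])

```text
time: 9.83
tool_pos: [0.5802, -0.2397, 0.2235]
tcp_rot: [2.22, 2.22, 0.001]
wrist_force: [-2.1, 0.7, 12.5]
width: 0.266
grip_force: 90.0
```

Emit:
play_rows([
  [0, 0, 0.4, 0, 0, 0],
  [0, 0, 0.4, 0, 0, 0],
  [0, 0, 0.4, 0, 0, 0],
  [0, 0, 0.4, 0, 0, 0],
  [0, 0, 0.4, 0, 0, 0],
])

```text
time: 10.25
tool_pos: [0.5806, -0.2402, 0.2068]
tcp_rot: [2.218, 2.219, 0.001]
wrist_force: [-4.0, 1.3, 12.4]
width: 0.262
grip_force: 90.7
```

Emit:
play_rows([
  [0, 0, 0.4, 0, 0, 0],
  [0, 0, 0.4, 0, 0, 0],
  [0, 0, 0.4, 0, 0, 0],
  [0, 0, 0.3, 0, 0, 0],
  [0, 0, 0, 0, 0, 0],
])

```text
time: 10.67
tool_pos: [0.5794, -0.2393, 0.1865]
tcp_rot: [-2.221, -2.221, 0.0]
wrist_force: [-0.8, -0.7, -1.5]
width: 0.259
grip_force: 88.6
```

Emit:
play_rows([
  [0, 0, 0.2, 0, 0, 0],
  [0, 0, 0.2, 0, 0, 0],
  [0, 0, 0, 0, 0, 0],
])

```text
time: 10.92
tool_pos: [0.5798, -0.2394, 0.1862]
tcp_rot: [2.221, 2.221, 0.0]
wrist_force: [-5.0, 2.2, 11.6]
width: 0.257
grip_force: 90.9
```

The blank has gone (force fell to nothing), and then the collar met the mouth (12 N, no further travel). I relax the push and check.

Emit:
play_rows([
  [0, 0, -0.3, 0, 0, 0],
  [0, 0, 0, 0, 0, 0],
])

```text
time: 11.08
tool_pos: [0.5801, -0.2395, 0.187]
tcp_rot: [2.22, 2.22, 0.001]
wrist_force: [0.8, 0.4, -1.4]
width: 0.256
grip_force: 88.5
```

Run:
```python
from h import *
a=optics.read_camera('scene')[190:370,50:250,::-1];b=optics.read_camera('side')[210:390,360:560,::-1]
cv2.imwrite('pics/i.png',cv2.resize(np.hstack([a,b]),None,fx=2,fy=2,interpolation=cv2.INTER_CUBIC))
```

```text
(no output)
```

View pics/i.png

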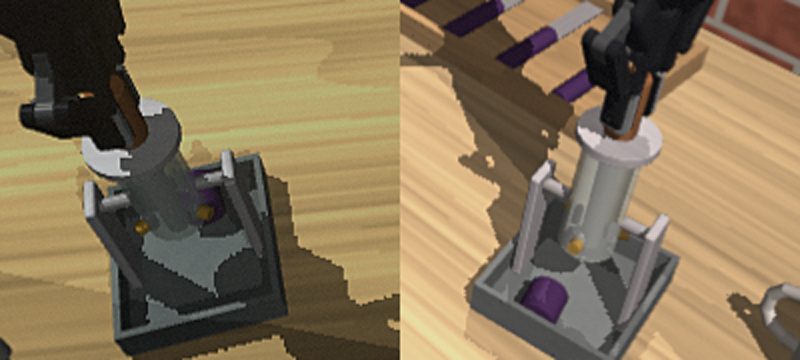

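The blank lies in the tray, at about (545,298) in the side crop, and the collar is at the mouth. I settle the last millimetre, then release.

Emit:
play_rows([
  [0, 0, 0.15, 0, 0, 0],
  [0, 0, 0, 0, 0, 0],
  [0, 0, 0, 0, 0, 0],
])

```text
time: 11.43
tool_pos: [0.5801, -0.2395, 0.1863]
tcp_rot: [2.221, 2.221, 0.001]
wrist_force: [-2.4, 0.6, 7.9]
width: 0.264
grip_force: 90.1
```

Emit:
play_rows([
  [0, 0, 0, 0, 0, 0],
  [0, 0, 0, 0, 0, 0],
  [0, 0, 0, 0, 0, 0],
  [0, 0, 0, 0, 0, 0],
  [0, 0, 0, 0, 0, 0],
], grip=0)

```text
time: 11.85
tool_pos: [0.5793, -0.2392, 0.1842]
tcp_rot: [-2.221, -2.221, 0.001]
wrist_force: [-0.9, 0.0, 0.5]
width: 0.947
grip_force: 0.0
```

Emit:
play_rows([
  [0, 0, -1, 0, 0, 0],
  [0, 0, -2, 0, 0, 0],
  [0, 0, -3, 0, 0, 0],
  [0, 0, -4, 0, 0, 0],
  [0, 0, -4, 0, 0, 0],
])

```text
time: 12.27
tool_pos: [0.5788, -0.2389, 0.3257]
tcp_rot: [-2.22, -2.22, 0.001]
wrist_force: [1.4, 0.3, 0.8]
width: 1.003
grip_force: 0.0
```

Emit:
play_rows([
  [4, 0, 0, 0, 0, 0],
  [4, 0, 0, 0, 0, 0],
  [4, 0, 0, 0, 0, 0],
  [0, 0, 0, 0, 0, 0],
  [0, 0, 0, 0, 0, 0],
])

```text
time: 12.68
tool_pos: [0.5797, -0.1175, 0.3259]
tcp_rot: [2.216, 2.225, 0.001]
wrist_force: [0.6, -0.6, -0.1]
width: 1.0
grip_force: 0.0
```

Run:
```python
from h import *
a=optics.read_camera('scene')[190:370,50:250,::-1];b=optics.read_camera('side')[210:390,360:560,::-1]
cv2.imwrite('pics/j.png',cv2.resize(np.hstack([a,b]),None,fx=2,fy=2,interpolation=cv2.INTER_CUBIC))
```

```text
(no output)
```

View pics/j.png

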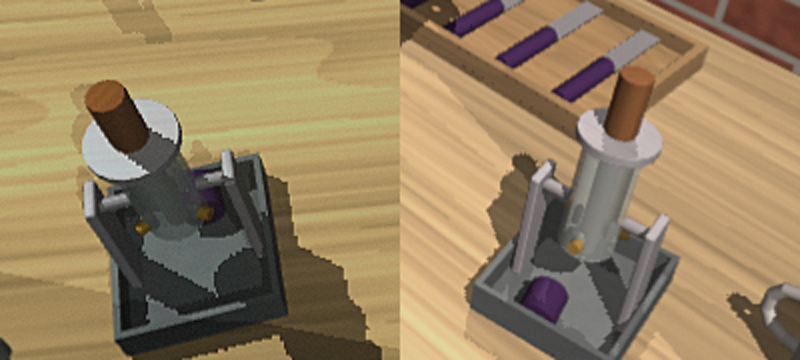

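The rod stands in the upright tube with its collar on the mouth, at about (620,135) in the side crop. The blank is in the tray and the gripper is clear.

```bash
python3 -c "
from workcell import order
print(order.finish_job())"
```

```text
the job is handed in; nothing more can be done
None
```

The job is done and handed in: the tube is upright at its stop, the long slim rod stands fully home in it with its collar on the mouth, and the blank is in the tray.

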